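Level a gel-casting table by touch and set the casting tray on it

ROBOT

A 6-joint arm with a two-finger parallel gripper is mounted at the origin on a cart in front of the work surface, level with it; the furniture and walls round the work are solid. World frame = base frame: x ahead of the robot, y to its left, z up, the work surface at z = 0. Lengths are in m, angles in degrees, forces in N, time in s.
With the tool pointing down it reaches from about 0.275 to 0.85 m from the base axis. Payload 5.2 kg.
Tool frame: the origin (TCP) lies on the centre line of the jaws, within the pads' length; the fingertips stand ahead of it and the grasp point (between the pads) lies 3 mm ahead of it (nose_length is the z of the fingertips in the tool frame, in m); z points along the fingers, y is the line along which they close (so a half turn about z gives the same grasp; the last joint's range is limited). The gripper opens to 85 mm and grips with 20 to 120 N. Pads are 22 mm wide; open, the fingers measure 114 mm over their backs; the gripper's body (76 mm by 85 mm) begins 54 mm behind the grasp point. The pads swing forward as they close: fully open they stand 13 mm farther back than shut.
Start: joints at [-83.354, 14.817, 87.949, -0, 77.235, -11.62], TCP at [0.172, -0.522, 0.253] pointing down, gripper open.
Joint ranges: [-179.93, 179.93], [-52.35, 119.4], [10.71, 147.94], [-69.91, 249.91], [12.55, 155.21], [-178.61, 178.61]. Speed limits (degrees/s): [147.25, 147.25, 180, 180, 180, 180].

INTERFACE

Orientations are given as [roll, pitch, yaw] about the fixed x, y, z axes, in that order (R = Rz(yaw) Ry(pitch) Rx(roll)).
In Python, from cell import sense, capture, sign_off, nose_length gives the robot as it stands. The module is installed in compiled form; this text tells all that it offers.
- The arm moves only by the tool send_rows, never from a script. Its argument "moves" is a list of rows, each a list of 3 entries, a list of its own where there are three numbers: the shift along the tool's x, y, z in cm, then the turn, a rotation vector about the tool's x, y, z in degrees, then the opening, from -1 (shut) to 1 (fully open). In form: [[[dx, dy, dz], [rx, ry, rz], claw], ...]. A call has 1 to 12 rows; each row shifts and turns the commanded pose from where the row before left it, along the tool's axes as they then stand; what a row does not reach is not made up. A row lasts 1/12 s, in which the tool goes at most 41.7 mm and 7.16 degrees, less where a joint would pass 70% of its speed; a pose out of reach is approached as far as the arm can. A call with a gripper value outside its range is refused whole. The fingers move at their own pace and stop on an object; "force" is the grip in N (left out, the last holds). Time passes only in rows, so rows that do not move let the fingers close. It gives the time, the measured TCP pose, the force, the opening and the grip force at its end, in the units of the state.
- sense(): the state, without advancing time (a new reading comes with each control period).
- capture(name): name is "side" or "top"; returns a dict with "frame" (400x640x3 uint8, blue, green, red), "intrinsics" (3x3 intrinsics, pixels), "eye" and "orientation" of the camera in the world. Camera axes: x right, y up, looking along -z (the intrinsics and any distortion apply to the point x, -y, -z); pixel columns grow to the right and rows downward; lengths in m; the calibration is good to about 2 mm. A picture is of the moment at which its call begins. There is no depth.
- sign_off(): hands the job in; it is judged then, once.
The state is a dict: "time_s": time; "joint_positions": joint angles; "dq": joint speeds; "joint_efforts": joint torques, N m; "eef_pos": TCP position; "ee_rot": TCP orientation; "wrist_force": force on the tool from outside, world axes, zero at the start; "torque": the same for the moment, N m; "opening": finger opening in m; "grasp_force": force on a finger pad.
Only numpy, scipy, OpenCV 4.12 (cv2) and the standard library are available. Lean on these libraries where they do the work, as an engineer would, in place of code of your own. Each camera call takes 0.05 s, during which the arm holds its last target. There are 200 camera calls.

TASK

The plate of the gel-casting table is out of level by too little to see: touch it gently with the fingertips at its rear dot, then at the left dot and at the right dot, to feel where it stands high, and turn its two thumbscrews to bring it level to within half a degree. Then stand the gel tray upright in the middle of the plate, setting it down without letting it fall, and do not touch the table again once the tray is on it. Leave the flask and the two bottles where they stand.

Things in the scene. Friction and masses are not known exactly. Their poses are not given: they have to be found in the camera images.
- table: Levelling table, fixed to the worktop: grey base 196 x 216 mm, aluminium plate 200 (x) x 220 (y) x 10 mm above it. This is the pose of the BASE (origin: centre of its underside; z up, +x to the rear, +y left); it says nothing of the plate's small tilt, which is not measured. The plate rests on a ball pivot under the rear dot and on springs held down by a thumbscrew at each front corner.
- dot_rear (a point): Rear dot (dark ring, 10 mm across, on the plate), 80 mm behind the plate's middle, straight over the ball pivot, so the surface there always stays at 60 mm. A point fixed to the base.
- dot_left (a point): Left dot, at x -30, y +85 mm from the plate's middle. The point is fixed to the base and given at the LEVEL height of 60 mm; the plate's real surface there lies up to about 3.7 mm above or below it.
- dot_right (a point): Right dot, at x -30, y -85 mm from the plate's middle. Fixed to the base at the LEVEL height like the left dot's.
- screw_left (a point): Left thumbscrew: black round knob, 30 mm across, vertical axis, from 4 to 26 mm above the plate, at x -78, y +88 mm from the plate's middle. Point: on its axis, 18 mm above the level plate, fixed to the base; the knob rides with its corner. Steep thread: clockwise from above presses its corner down 2.55 mm per rad, anticlockwise lets it rise. Turns with 0.12 N m, stays; needs up to 1.5 rad.
- screw_right (a point): Right thumbscrew, the same, at x -78, y -88 mm from the plate's middle; clockwise presses the right front corner down.
- plate_mid (a point): Middle of the plate's top when level, 60 mm above the worktop, where the scribed lines point; fixed to the base. The plate is rigid: a thumbscrew lifts or lowers its own corner, and the plate tilts about the line through the ball and the other screw. A corner starts up to 3.9 mm above or below level at its screw. 40 N do not shift the plate; bumps over 60 N are too hard (come down at about 10 to 20 mm/s).
- casting_tray: Gel casting tray, loose, 0.16 kg: clear open tray 100 (its x) x 70 (its y) mm with walls 22 mm high and a white comb across its middle. Origin: centre of its underside, z up.
- comb_bar (a point): Centre of the comb's bar on the tray, 32 mm above the tray's underside, in the middle of the tray: 10 mm thick along the tray's x, 78 mm long along the tray's y, 20 mm high (22 to 42 mm above the underside). The place to hold the tray.
- flask: Conical glass flask, 67 mm wide, 108 mm high, standing loose behind the table. Origin: centre of its underside.
- wash_bottle: Wash bottle with a red spout, 62 x 114 x 165 mm, standing loose behind the table. Origin: centre of its underside.
- buffer_bottle: Amber bottle with a black cap, 68 mm wide, 118 mm high, standing loose behind the table. Origin: centre of its underside.
Things that resemble listed ones, but are neither listed nor needed, are in the scene too. What is meant by the casting_tray is not blue, and is the larger of those in its own colour.

How it is judged:
By the outcome, as a careful person would: the job done as asked, in the order asked, and still so for the second after the job is handed in, with the robot touching nothing.
It also fails if it takes over 72 s, if anything falls off the work surface, if the arm or the gripper's body presses on something with over 40 N, if the wrist force passes 120 N, or if a joint passes its speed limit or range.

## Working session

There is one attempt and no reset: what is moved stays moved. The work goes in short steps, Python scripts to look and compute and a tool call to move; the robot and the scene stay as the last step left them, time stands still between calls to the robot, and variables do not carry over. Pictures are saved under pics/ and viewed, at most 10 in all, crops included, and the job is handed in when it is done.

Besides the shell and the picture viewer there is one more tool, called after "Emit:" as name(argument=value, ...) on one line, values as JSON. send_rows: Moves the arm, as the interface text tells. Its arguments: {"type":"object","properties":{"moves":{"type":"array","items":{"type":"array"}},"force":{"type":"number"}},"required":["moves"]}

```bash
mkdir -p pics; python3 - <<'E'
from cell import *
import cv2,numpy as np
s=sense();print(s,nose_length)
for n in("side","top"):
    c=capture(n);cv2.imwrite(f"pics/{n}0.png",c["frame"]);print(n,c["intrinsics"],c["eye"],c["orientation"],c.keys())
E
```

```text
{'time_s': 0.0, 'joint_positions': array([-8.33528459e+01,  1.48583971e+01,  8.80121791e+01, -2.47888671e-04,
        7.72331908e+01, -1.16194686e+01]), 'dq': array([ 0.03627735, -0.0359154 , -0.0493138 , -0.01390761,  0.02584954,
        0.02926894]), 'joint_efforts': array([ 2.11156689e-04, -4.46032727e+01, -2.90572518e+01, -2.42506439e-04,
        1.18914907e-02,  1.55986874e-05]), 'eef_pos': array([ 0.17235586, -0.52178166,  0.25247503]), 'ee_rot': array([-1.79898311e+02, -2.06630679e-02,  1.82666594e+01]), 'wrist_force': array([0.45695846, 0.52130743, 0.7622269 ]), 'torque': array([-0.01873673,  0.01026376,  0.00645032]), 'grasp_force': 0.0, 'opening': 0.08552112703123312} 0.022
side [[466.24501473   0.         322.99185013]
 [  0.         466.24501473 191.50583508]
 [  0.           0.           1.        ]] [0.61479775 1.10381646 0.93975505] [ 54.35807134  -0.67741737 179.6503931 ] dict_keys(['frame', 'intrinsics', 'eye', 'orientation'])
top [[481.64723752   0.         321.32852438]
 [  0.         481.64723752 204.27137822]
 [  0.           0.           1.        ]] [ 0.33838919 -0.07421435  1.37382418] [ 10.69071681  -0.15135828 -91.04616108] dict_keys(['frame', 'intrinsics', 'eye', 'orientation'])
```

View pics/top0.png

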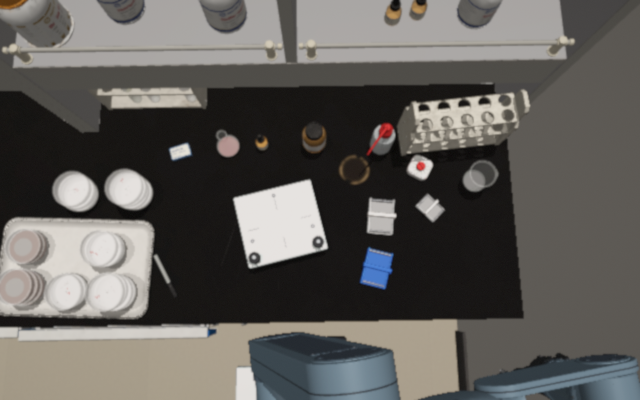

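View pics/side0.png

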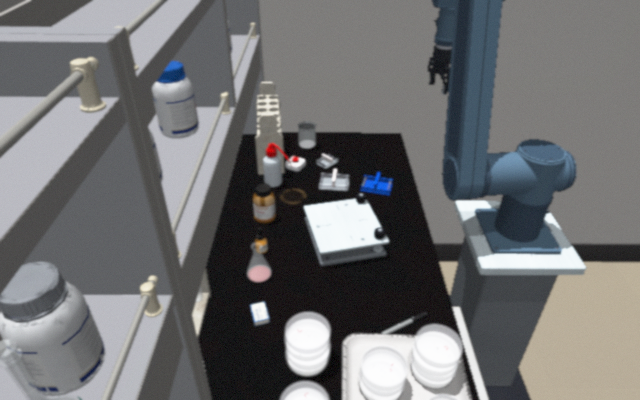

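The top view shows the table plate at about (281,223), with its knobs at (255,258) and (318,242). Three things could pass for the tray: clear with comb (381,216), smaller clear (430,208) and blue (377,268). I choose (381,216), the larger clear one, and will check it in a close crop.

```bash
cat > h.py <<'E'
from cell import *
import cv2,numpy as np
from scipy.spatial.transform import Rotation as R
def ray(c,uv):
    K=c["intrinsics"];d=np.linalg.solve(K,np.array([uv[0],uv[1],1.]));d=np.array([d[0],-d[1],-d[2]])
    return np.array(c["eye"]),R.from_euler('xyz',c["orientation"],degrees=True).apply(d)
def onz(c,uv,z):
    e,d=ray(c,uv);return e+d*(z-e[2])/d[2]
def proj(c,p):
    q=R.from_euler('xyz',c["orientation"],degrees=True).inv().apply(np.array(p)-c["eye"])
    q=c["intrinsics"]@np.array([q[0],-q[1],-q[2]]);return q[:2]/q[2]
E
python3 - <<'E'
from h import *
c=capture("top");f=c["frame"]
cv2.imwrite("pics/crop.png",cv2.resize(f[170:300,220:450],None,fx=3.4,fy=3.4,interpolation=cv2.INTER_CUBIC))
g=f.max(2)
m=((g>150)&(np.indices(g.shape)[1]<335)&(np.indices(g.shape)[1]>225)&(np.indices(g.shape)[0]>170)&(np.indices(g.shape)[0]<275)).astype(np.uint8)
cs=cv2.findContours(m,cv2.RETR_EXTERNAL,cv2.CHAIN_APPROX_NONE)[0];k=max(cs,key=cv2.contourArea)
r=cv2.minAreaRect(cv2.convexHull(k));print(r);print([onz(c,p,.06).round(4) for p in cv2.boxPoints(r)],onz(c,r[0],.06))
d=((g<70)).astype(np.uint8)
for x0,y0 in((255,258),(318,242)):
    w=np.zeros_like(d);cv2.circle(w,(x0,y0),8,1,-1);w&=d;M=cv2.moments(w);p=(M['m10']/M['m00'],M['m01']/M['m00']);print(p,M['m00'],onz(c,p,.08))
# tray mask
hsv=cv2.cvtColor(f,cv2.COLOR_BGR2HSV)
m=(g>60).astype(np.uint8);m[:, :362]=0;m[:,402:]=0;m[:190]=0;m[243:]=0
k=max(cv2.findContours(m,cv2.RETR_EXTERNAL,cv2.CHAIN_APPROX_NONE)[0],key=cv2.contourArea)
r=cv2.minAreaRect(k);print(r,[onz(c,p,.015).round(4) for p in cv2.boxPoints(r)],onz(c,r[0],.015))
w=m*(g>200);k=max(cv2.findContours(w.astype(np.uint8),cv2.RETR_EXTERNAL,cv2.CHAIN_APPROX_NONE)[0],key=cv2.contourArea)
r=cv2.minAreaRect(k);print(r,[onz(c,p,.042).round(4) for p in cv2.boxPoints(r)],onz(c,r[0],.042))
E
```

```text
((279.26470947265625, 223.058837890625), (72.0330810546875, 81.00689697265625), 75.96376037597656)
[array([0.6087, 0.168 , 0.06  ]), array([ 0.661 , -0.0513,  0.06  ]), array([ 0.4641, -0.0963,  0.06  ]), array([0.4147, 0.1176, 0.06  ])] [0.5357071  0.03461794 0.06      ]
(254.61764705882354, 259.2352941176471) 34.0 [0.4361046  0.09907016 0.08      ]
(316.6190476190476, 244.0952380952381) 21.0 [ 0.47369956 -0.06742543  0.08      ]
((381.31036376953125, 216.27589416503906), (29.398101806640625, 36.8721923828125), 4.763641834259033) [array([ 0.5084, -0.2053,  0.015 ]), array([ 0.6146, -0.2179,  0.015 ]), array([ 0.606 , -0.3019,  0.015 ]), array([ 0.4999, -0.2882,  0.015 ])] [ 0.55684537 -0.25328417  0.015     ]
((381.92633056640625, 213.82418823242188), (26.0183162689209, 6.072418212890625), 12.804265022277832) [array([ 0.5599, -0.2143,  0.042 ]), array([ 0.5767, -0.2187,  0.042 ]), array([ 0.559 , -0.2892,  0.042 ]), array([ 0.5423, -0.2847,  0.042 ])] [ 0.55943414 -0.25174186  0.042     ]
```

View pics/crop.png

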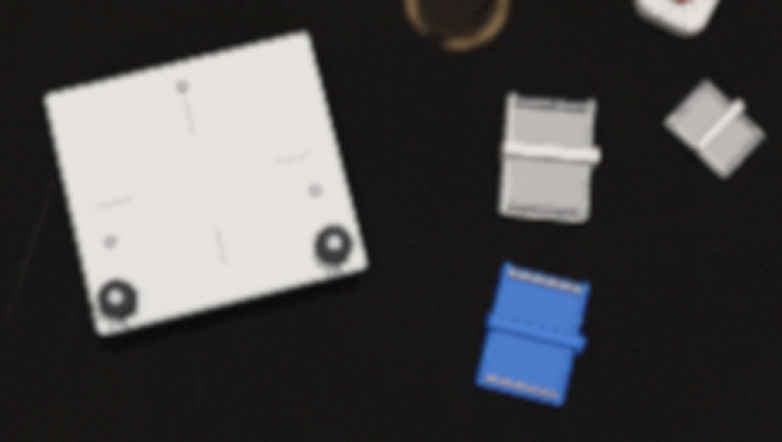

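The crop (3.4× zoom, offset (220,170)) shows the clear tray with a white comb at crop (550,153), larger than the clear one at (714,128). The rings are at crop (182,87), (111,242) and (315,190), and the knobs at (118,299) and (333,245).

```bash
python3 - <<'E'
from h import *
from scipy.optimize import least_squares
c=capture("top")
px=np.array([(182,87),(111,242),(315,190),(118,299),(333,245),(45,93),(308,33),(367,268),(100,335)])/3.4+[220-.35,170-.35]
P=np.array([(80,0,0),(-30,85,0),(-30,-85,0),(-78,88,18),(-78,-88,18),(100,110,0),(100,-110,0),(-100,-110,0),(-100,110,0)])/1000.
def W(t,P,z0): return R.from_euler('z',t[2]).apply(P)+[t[0],t[1],z0]
f=lambda t:np.ravel([proj(c,p)-u for p,u in zip(W(t,P,.06),px)])
s=least_squares(f,[.53,.03,.2]);t=s.x;print(t[:2],np.degrees(t[2]));print(s.fun.reshape(-1,2).round(1).tolist())
for n,p in zip(["rear","left","right","sl","sr","mid"],W(t,np.vstack([P[:5],[[0,0,0]]]),.06)):print(n,p.round(4))
T=np.array([(509,94),(597,100),(588,221),(499,213),(503,149),(600,155)])/3.4+[220-.35,170-.35]
Q=np.array([(50,35,22),(50,-35,22),(-50,-35,22),(-50,35,22),(0,39,42),(0,-39,42)])/1000.
g=lambda t:np.ravel([proj(c,p)-u for p,u in zip(W(t,Q,0),T)])
s=least_squares(g,[.55,-.25,0]);print("tray",s.x[:2],np.degrees(s.x[2]));print(s.fun.reshape(-1,2).round(1).tolist())
E
```

```text
[0.5365605 0.0327333] 13.006103358419804
[[0.2, -0.1], [-0.1, -0.1], [0.2, 0.3], [-0.3, -0.0], [0.2, -0.0], [0.4, 0.7], [-0.2, -0.3], [-0.0, -0.2], [-0.3, -0.2]]
rear [0.6145 0.0507 0.06  ]
left [0.4882 0.1088 0.06  ]
right [ 0.5265 -0.0568  0.06  ]
sl [0.4408 0.1009 0.078 ]
sr [ 0.4804 -0.0706  0.078 ]
mid [0.5366 0.0327 0.06  ]
tray [ 0.55754298 -0.25133417] -6.127498115266424
[[0.5, 0.1], [-1.0, 0.5], [-0.5, -0.5], [1.0, -0.3], [0.3, -0.2], [-0.4, 0.5]]
```

Emit:
send_rows(force=30, moves=[[[0,0,0],[0,0,6.1],-1],[[0,0,0],[0,0,6.1],-1],[[0,0,0],[0,0,6.1],-1],[[2.4,-3.1,0],[0,0,0],-1],[[2.4,-3.1,0],[0,0,0],-1],[[2.4,-3.1,0],[0,0,0],-1],[[2.4,-3.1,0],[0,0,0],-1],[[2.4,-3.1,0],[0,0,0],-1],[[2.4,-3.1,0],[0,0,0],-1],[[2.4,-3.1,0],[0,0,0],-1],[[2.4,-3.1,0],[0,0,0],-1],[[2.4,-3.1,0],[0,0,0],-1]])

```text
time_s: 1.2
eef_pos: [0.3893, -0.2417, 0.2534]
ee_rot: [180.0, -0.0, -0.1]
wrist_force: [0.3, 0.0, -0.1]
opening: -0.0001
grasp_force: 0.0
```

Emit:
send_rows(moves=[[[2.4,-3.1,0],[0,0,0],-1],[[2.4,-3.1,0],[0,0,0],-1],[[2.4,-3.1,0],[0,0,0],-1],[[2.4,-3.1,0],[0,0,0],-1],[[2.4,-3.1,0],[0,0,0],-1],[[2.4,-3.1,0],[0,0,0],-1],[[2.4,-3.1,1.5],[0,0,0],-1],[[2.4,-3.1,1.5],[0,0,0],-1],[[1.0,-1.5,3],[0,0,0],-1],[[0,0,3],[0,0,0],-1],[[0,0,2.5],[0,0,0],-1],[[0,0,0],[0,0,0],-1]])

```text
time_s: 2.2
eef_pos: [0.5867, 0.0203, 0.1326]
ee_rot: [-179.9, 0.6, 0.0]
wrist_force: [-1.2, 0.2, -0.6]
opening: 0.0002
grasp_force: 0.0
```

```bash
python3 -c "
from cell import *;print(nose_length);s=sense();print(s)"
```

```text
0.022
{'time_s': 2.2, 'joint_positions': array([-8.90014107e+00,  2.48405558e+01,  9.13330630e+01, -4.63213951e-03,
        6.44628519e+01,  8.10683936e+01]), 'dq': array([-0.91743681, -3.37344356, -3.92973523, -0.0439624 ,  5.20740398,
       -0.00844516]), 'joint_efforts': array([ 3.16142477e-01, -5.35197151e+01, -2.83435929e+01,  4.82261949e-02,
       -1.15135107e+00,  6.20382765e-03]), 'eef_pos': array([0.58668072, 0.02025259, 0.13258944]), 'ee_rot': array([-1.79905288e+02,  6.29398277e-01,  3.40056371e-02]), 'wrist_force': array([-1.23956238,  0.15456891, -0.64229766]), 'torque': array([ 0.00905813,  0.06479333, -0.00417906]), 'grasp_force': 0.0, 'opening': 0.0002483268851812352}
```

Emit:
send_rows(moves=[[[1.4,-1.5,1.0],[0,0,0],-1],[[1.4,-1.5,1.0],[0,0,0],-1],[[0,0,1.5],[0,0,0],-1],[[0,0,0.7],[0,0,0],-1],[[0,0,0],[0,0,0],-1],[[0,0,0],[0,0,0],-1]])

```text
time_s: 2.7
eef_pos: [0.6182, 0.0485, 0.0971]
ee_rot: [180.0, 0.0, -0.1]
wrist_force: [-0.4, 0.5, 0.1]
opening: -0.0003
grasp_force: 0.0
```

Emit:
send_rows(moves=[[[-0.2,-0.1,0.12],[0,0,0],-1],[[-0.2,-0.1,0.12],[0,0,0],-1],[[0,0,0.12],[0,0,0],-1],[[0,0,0.12],[0,0,0],-1],[[0,0,0.12],[0,0,0],-1],[[0,0,0.12],[0,0,0],-1],[[0,0,0.12],[0,0,0],-1],[[0,0,0.12],[0,0,0],-1],[[0,0,0.12],[0,0,0],-1],[[0,0,0.12],[0,0,0],-1],[[0,0,0.12],[0,0,0],-1]])

```text
time_s: 3.62
eef_pos: [0.6144, 0.051, 0.0831]
ee_rot: [-180.0, 0.0, -0.0]
wrist_force: [-0.0, 0.2, -0.1]
opening: -0.0003
grasp_force: 0.0
```

Emit:
send_rows(moves=[[[0,0,0.12],[0,0,0],-1],[[0,0,0.1],[0,0,0],-1],[[0,0,0],[0,0,0],-1]])

```text
time_s: 3.87
eef_pos: [0.6144, 0.051, 0.0821]
ee_rot: [180.0, -0.0, -0.0]
wrist_force: [-2.7, -0.2, 6.5]
opening: 0.0003
grasp_force: 3.3
```

Emit:
send_rows(moves=[[[0,0,-0.5],[0,0,0],-1],[[0,0,-0.7],[0,0,0],-1],[[-3.1,-1.4,0],[0,0,0],-1],[[-3.2,-1.5,0],[0,0,0],-1],[[-3.2,-1.5,0],[0,0,0],-1],[[-2.2,-1.0,0],[0,0,0],-1],[[-0.9,-0.4,0],[0,0,0],-1],[[0,0,0.1],[0,0,0],-1],[[0,0,0.12],[0,0,0],-1],[[0,0,0.12],[0,0,0],-1],[[0,0,0.12],[0,0,0],-1],[[0,0,0.12],[0,0,0],-1]])

```text
time_s: 4.87
eef_pos: [0.4897, 0.1085, 0.0871]
ee_rot: [180.0, -0.0, -0.1]
wrist_force: [-0.2, -0.3, 0.7]
opening: -0.0002
grasp_force: 0.0
```

Emit:
send_rows(moves=[[[-0.1,0,0.12],[0,0,0],-1],[[0,0,0.12],[0,0,0],-1]])

```text
time_s: 5.03
eef_pos: [0.4876, 0.1087, 0.0845]
ee_rot: [180.0, 0.0, -0.1]
wrist_force: [-0.4, -0.3, 0.3]
opening: -0.0002
grasp_force: 0.0
```

Emit:
send_rows(moves=[[[0,0,0.12],[0,0,0],-1]])

```text
time_s: 5.12
eef_pos: [0.4876, 0.1089, 0.0837]
ee_rot: [180.0, 0.0, -0.1]
wrist_force: [-4.0, -1.3, 16.6]
opening: 0.0003
grasp_force: 8.5
```

Emit:
send_rows(moves=[[[0,0,0.1],[0,0,0],-1]])

```text
time_s: 5.2
eef_pos: [0.4876, 0.1089, 0.0837]
ee_rot: [180.0, -0.0, -0.0]
wrist_force: [-6.0, -1.2, 21.3]
opening: 0.0002
grasp_force: 10.7
```

Emit:
send_rows(moves=[[[0,0,0.1],[0,0,0],-1]])

```text
time_s: 5.28
eef_pos: [0.4876, 0.1089, 0.0836]
ee_rot: [180.0, -0.0, -0.0]
wrist_force: [-8.2, -0.9, 29.9]
opening: -0.0001
grasp_force: 15.1
```

Emit:
send_rows(moves=[[[0,0,-0.7],[0,0,0],-1],[[0,0,-0.7],[0,0,0],-1],[[0.7,3.1,0],[0,0,0],-1],[[0.9,3.8,0],[0,0,0],-1],[[0.9,3.8,0],[0,0,0],-1],[[0.9,3.7,0],[0,0,0],-1],[[0.5,2.2,0],[0,0,0],-1],[[0,0,0.1],[0,0,0],-1],[[0,0,0.12],[0,0,0],-1],[[0,0,0.12],[0,0,0],-1],[[0,0,0.12],[0,0,0],-1],[[0,0,0.12],[0,0,0],-1]])

```text
time_s: 6.28
eef_pos: [0.5259, -0.0556, 0.0897]
ee_rot: [-180.0, 0.0, 0.1]
wrist_force: [-0.4, 0.0, 0.5]
opening: -0.0001
grasp_force: 0.0
```

Emit:
send_rows(moves=[[[0,0,0.12],[0,0,0],-1]])

```text
time_s: 6.37
eef_pos: [0.526, -0.0558, 0.0886]
ee_rot: [-180.0, 0.0, 0.1]
wrist_force: [0.2, 1.0, 0.3]
opening: -0.0002
grasp_force: 0.0
```

Emit:
send_rows(moves=[[[0,0.08,0.12],[0,0,0],-1],[[0,0,0.12],[0,0,0],-1]])

```text
time_s: 6.53
eef_pos: [0.5263, -0.0572, 0.0863]
ee_rot: [180.0, -0.0, 0.0]
wrist_force: [0.7, 0.8, 0.6]
opening: 0.0001
grasp_force: 0.0
```

Emit:
send_rows(moves=[[[0,0,0.12],[0,0,0],-1]])

```text
time_s: 6.62
eef_pos: [0.5264, -0.0575, 0.0851]
ee_rot: [180.0, -0.0, -0.0]
wrist_force: [0.2, -0.6, 0.4]
opening: -0.0004
grasp_force: 0.0
```

Emit:
send_rows(moves=[[[0,0,0.12],[0,0,0],-1]])

```text
time_s: 6.7
eef_pos: [0.5264, -0.0576, 0.0838]
ee_rot: [180.0, -0.0, -0.0]
wrist_force: [0.3, -0.8, -0.0]
opening: 0.0001
grasp_force: 0.0
```

Emit:
send_rows(moves=[[[0,0,0.12],[0,0,0],-1]])

```text
time_s: 6.78
eef_pos: [0.5263, -0.0577, 0.0826]
ee_rot: [-180.0, -0.0, -0.0]
wrist_force: [0.8, -0.6, -0.1]
opening: 0.0001
grasp_force: 0.0
```

Emit:
send_rows(moves=[[[0,0,0.12],[0,0,0],-1]])

```text
time_s: 6.87
eef_pos: [0.5263, -0.0578, 0.0814]
ee_rot: [-180.0, -0.0, -0.0]
wrist_force: [0.5, -0.9, 0.7]
opening: -0.0
grasp_force: 0.0
```

Emit:
send_rows(moves=[[[0,0,0.08],[0,0,0],-1]])

```text
time_s: 6.95
eef_pos: [0.5263, -0.0578, 0.0809]
ee_rot: [-180.0, 0.0, -0.0]
wrist_force: [-3.2, 1.1, 10.2]
opening: 0.0001
grasp_force: 5.3
```

Emit:
send_rows(moves=[[[0,0,0.08],[0,0,0],-1]])

```text
time_s: 7.03
eef_pos: [0.5264, -0.0578, 0.0808]
ee_rot: [180.0, -0.0, -0.0]
wrist_force: [-6.0, 2.0, 15.9]
opening: -0.0
grasp_force: 8.1
```

Emit:
send_rows(force=40, moves=[[[0,0,-1.0],[0,0,0],-1],[[0,0,-2.0],[0,0,0],0.3],[[0,0,-2.0],[0,0,0],0.3],[[-2.3,0.6,0],[0,0,0],0.3],[[-2.3,0.7,0],[0,0,0],0.3],[[0,0,0],[0,0,0],0.3],[[0,0,0],[0,0,0],0.3]])

```text
time_s: 7.62
eef_pos: [0.4798, -0.0709, 0.1304]
ee_rot: [180.0, -0.0, -0.1]
wrist_force: [0.2, 0.0, -0.6]
opening: 0.0554
grasp_force: 0.0
```

```bash
python3 - <<'E'
from h import *
c=capture("top");print(sense()["eef_pos"])
cv2.imwrite("pics/c2.png",cv2.resize(c["frame"][190:290,220:360],None,fx=4,fy=4,interpolation=cv2.INTER_CUBIC))
s=capture("side");u=proj(s,(.46,.015,.08)).astype(int);print(u)
cv2.imwrite("pics/s2.png",cv2.resize(s["frame"][u[1]-70:u[1]+50,u[0]-80:u[0]+80],None,fx=4,fy=4,interpolation=cv2.INTER_CUBIC))
E
```

```text
[ 0.48074804 -0.07099313  0.13047467]
[369 213]
```

View pics/s2.png

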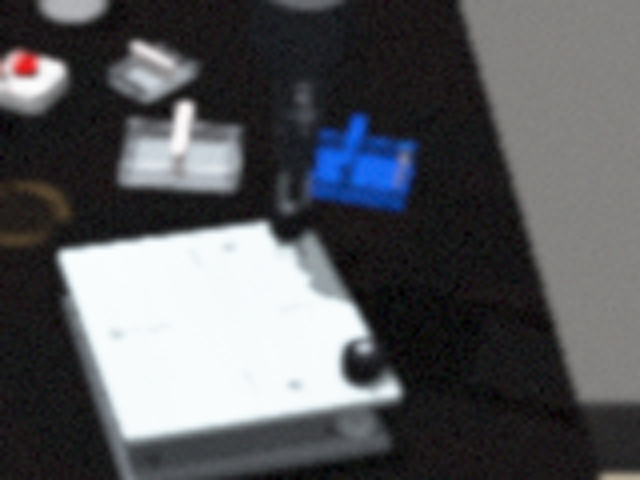

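The side crop shows the finger right above the right knob, at crop (290,235); the left knob is clear at (362,361). Descending.

Emit:
send_rows(moves=[[[0,0,0.6],[0,0,0],0.3],[[0,0,0.9],[0,0,0],0.3],[[0,0,0.9],[0,0,0],0.3],[[0,0,0.9],[0,0,0],0.3],[[0,0,0.6],[0,0,0],0.3],[[0,0,0.5],[0,0,0],0.3],[[0,0,0.2],[0,0,0],0.3],[[0,0,0],[0,0,0],0.3]])

```text
time_s: 8.38
eef_pos: [0.48, -0.0706, 0.0832]
ee_rot: [-180.0, 0.1, -0.0]
wrist_force: [-0.1, 0.8, 0.2]
opening: 0.0556
grasp_force: 0.0
```

Emit:
send_rows(force=40, moves=[[[0,0,0],[0,0,0],-0.1],[[0,0,0],[0,0,0],-0.3],[[0,0,0],[0,0,0],-0.5],[[0,0,0],[0,0,0],-1],[[0,0,0],[0,0,0],-1],[[0,0,0],[0,0,0],-1]])

```text
time_s: 8.88
eef_pos: [0.4806, -0.0702, 0.0846]
ee_rot: [-180.0, -0.1, -0.0]
wrist_force: [0.1, 5.5, 5.5]
opening: 0.0286
grasp_force: 39.6
```

Emit:
send_rows(moves=[[[0,0,-0.05],[0,0,-3],-1],[[0,0,-0.05],[0,0,-6],-1],[[0,0,-0.04],[0,0,-6],-1],[[0,0,-0.03],[0,0,-6],-1],[[0,0,-0.03],[0,0,-6],-1],[[0,0,0],[0,0,0],-1],[[0,0,0],[0,0,0],-1]])

```text
time_s: 9.47
eef_pos: [0.4807, -0.0702, 0.0859]
ee_rot: [-180.0, -0.1, 27.0]
wrist_force: [2.5, 4.9, -0.6]
opening: 0.0285
grasp_force: 39.6
```

Emit:
send_rows(moves=[[[0,0,0],[0,0,0],0.3],[[0,0,0],[0,0,0],0.3],[[0,0,0],[0,0,0],0.3],[[0,0,-1.5],[0,0,0],0.3],[[0,0,-3.0],[0,0,0],0.3],[[0.6,-2.4,0],[0,0,0],0.3],[[0.9,-3.6,0],[0,0,0],0.3],[[0.9,-3.7,0],[0,0,0],0.3],[[0.9,-3.7,0],[0,0,0],0.3],[[0.9,-3.7,0],[0,0,0],0.3],[[0,0,0],[0,0,0],0.3],[[0,0,0],[0,0,0],0.3]])

```text
time_s: 10.47
eef_pos: [0.4396, 0.1022, 0.1311]
ee_rot: [180.0, -0.0, 27.2]
wrist_force: [-1.0, -1.5, 0.0]
opening: 0.0555
grasp_force: 0.0
```

Emit:
send_rows(moves=[[[0,0.15,0.6],[0,0,0],0.3],[[0,0,0.9],[0,0,0],0.3],[[0,0,0.9],[0,0,0],0.3],[[0,0,0.9],[0,0,0],0.3],[[0,0,0.6],[0,0,0],0.3],[[0,0,0.4],[0,0,0],0.3],[[0,0,0],[0,0,0],0.3]])

```text
time_s: 11.05
eef_pos: [0.4402, 0.099, 0.0866]
ee_rot: [-179.9, 0.1, 26.9]
wrist_force: [-0.0, -0.3, 0.3]
opening: 0.0557
grasp_force: 0.0
```

Emit:
send_rows(force=40, moves=[[[0,0,0],[0,0,0],-0.1],[[0,0,0],[0,0,0],-0.3],[[0,0,0],[0,0,0],-0.5],[[0,0,0],[0,0,0],-1],[[0,0,0],[0,0,0],-1],[[0,0,0],[0,0,0],-1]])

```text
time_s: 11.55
eef_pos: [0.4402, 0.101, 0.0886]
ee_rot: [-179.8, -0.0, 26.9]
wrist_force: [-2.6, 7.0, 4.0]
opening: 0.0286
grasp_force: 39.2
```

Clockwise 40° (tool z positive).

Emit:
send_rows(moves=[[[0,0,0],[0,0,4],-1],[[0,0,0.02],[0,0,6],-1],[[0,0,0.02],[0,0,6],-1],[[0,0,0.02],[0,0,6],-1],[[0,0,0.02],[0,0,6],-1],[[0,0,0.02],[0,0,6],-1],[[0,0,0.02],[0,0,6],-1],[[0,0,0],[0,0,0],-1],[[0,0,0],[0,0,0],-1]])

```text
time_s: 12.3
eef_pos: [0.4399, 0.1014, 0.0869]
ee_rot: [-179.8, 0.1, -13.1]
wrist_force: [-1.9, 9.5, -1.0]
opening: 0.0286
grasp_force: 39.5
```

Emit:
send_rows(moves=[[[0,0,0],[0,0,0],0.3],[[0,0,0],[0,0,0],0.3],[[0,0,0],[0,0,0],0.3],[[0,0,-1.5],[0,0,0],0.3],[[0,0,-2.0],[0,0,0],0.3],[[0,0,0],[0,0,-6.5],0],[[0,0,0],[0,0,-6.6],-1],[[2.4,-0.4,0],[0,0,0],-1],[[2.4,-0.4,0],[0,0,0],-1],[[0,0,0.8],[0,0,0],-1],[[0,0,0.8],[0,0,0],-1],[[0,0,0],[0,0,0],-1]])

```text
time_s: 13.3
eef_pos: [0.487, 0.1073, 0.1039]
ee_rot: [180.0, 0.2, 0.1]
wrist_force: [-0.5, 0.0, -0.3]
opening: 0.0002
grasp_force: 0.0
```

Emit:
send_rows(moves=[[[0.1,-0.15,0.4],[0,0,0],-1],[[0,0,0.4],[0,0,0],-1],[[0,0,0.3],[0,0,0],-1],[[0,0,0.2],[0,0,0],-1],[[0,0,0.12],[0,0,0],-1],[[0,0,0.12],[0,0,0],-1],[[0,0,0.12],[0,0,0],-1],[[0,0,0.12],[0,0,0],-1]])

```text
time_s: 13.97
eef_pos: [0.49, 0.1089, 0.088]
ee_rot: [180.0, -0.0, 0.1]
wrist_force: [0.1, 0.5, 0.3]
opening: 0.0004
grasp_force: 0.0
```

Emit:
send_rows(moves=[[[0,0,0.12],[0,0,0],-1],[[0,0,0.12],[0,0,0],-1]])

```text
time_s: 14.13
eef_pos: [0.49, 0.1089, 0.0855]
ee_rot: [-180.0, -0.0, 0.1]
wrist_force: [-0.6, 0.0, -0.4]
opening: 0.0001
grasp_force: 0.0
```

Emit:
send_rows(moves=[[[0,0,0.1],[0,0,0],-1]])

```text
time_s: 14.22
eef_pos: [0.4899, 0.1089, 0.0844]
ee_rot: [180.0, -0.0, 0.1]
wrist_force: [-0.2, 0.3, -0.5]
opening: 0.0002
grasp_force: 0.0
```

Emit:
send_rows(moves=[[[-0.15,0,0.12],[0,0,0],-1],[[0,0,0.08],[0,0,0],-1]])

```text
time_s: 14.38
eef_pos: [0.488, 0.109, 0.0823]
ee_rot: [-180.0, 0.0, 0.1]
wrist_force: [1.0, -0.4, -0.2]
opening: 0.0002
grasp_force: 0.0
```

Emit:
send_rows(moves=[[[0,0,0.08],[0,0,0],-1]])

```text
time_s: 14.47
eef_pos: [0.4881, 0.109, 0.0821]
ee_rot: [180.0, 0.0, 0.1]
wrist_force: [-4.4, -0.5, 13.1]
opening: 0.0001
grasp_force: 6.6
```

Emit:
send_rows(moves=[[[0,0,0.06],[0,0,0],-1]])

```text
time_s: 14.55
eef_pos: [0.4881, 0.109, 0.0821]
ee_rot: [180.0, 0.0, 0.1]
wrist_force: [-5.6, 0.0, 17.6]
opening: -0.0004
grasp_force: 8.5
```

Left is level now (0.0821 m, same as the rear dot). Next I check the right dot.

Emit:
send_rows(moves=[[[0,0,-0.7],[0,0,0],-1],[[0,0,-0.6],[0,0,0],-1],[[0.7,3.2,0],[0,0,0],-1],[[0.9,3.8,0],[0,0,0],-1],[[0.9,3.8,0],[0,0,0],-1],[[0.8,3.6,0],[0,0,0],-1],[[0.5,2.1,0],[0,0,0],-1],[[0,0,0.25],[0,0,0],-1],[[0,0,0.2],[0,0,0],-1],[[0,0,0.12],[0,0,0],-1],[[0,0,0.12],[0,0,0],-1],[[0,0,0.12],[0,0,0],-1]])

```text
time_s: 15.55
eef_pos: [0.5262, -0.0547, 0.0859]
ee_rot: [-180.0, 0.0, 0.2]
wrist_force: [0.5, 0.1, 0.1]
opening: 0.0002
grasp_force: 0.0
```

Emit:
send_rows(moves=[[[0,0,0.12],[0,0,0],-1]])

```text
time_s: 15.63
eef_pos: [0.5263, -0.0548, 0.0847]
ee_rot: [-180.0, 0.0, 0.2]
wrist_force: [0.1, 0.8, 0.0]
opening: 0.0001
grasp_force: 0.0
```

Emit:
send_rows(moves=[[[0,0.15,0.12],[0,0,0],-1]])

```text
time_s: 15.72
eef_pos: [0.5264, -0.0565, 0.0836]
ee_rot: [-180.0, 0.0, 0.2]
wrist_force: [-0.1, 1.0, 0.4]
opening: -0.0003
grasp_force: 0.0
```

Emit:
send_rows(moves=[[[0,0,0.12],[0,0,0],-1]])

```text
time_s: 15.8
eef_pos: [0.5266, -0.0571, 0.0824]
ee_rot: [180.0, -0.0, 0.1]
wrist_force: [0.3, 0.1, -0.3]
opening: 0.0
grasp_force: 0.0
```

Emit:
send_rows(moves=[[[0,0,0.08],[0,0,0],-1]])

```text
time_s: 15.88
eef_pos: [0.5266, -0.0572, 0.0821]
ee_rot: [-180.0, -0.0, 0.1]
wrist_force: [-4.0, 1.4, 11.9]
opening: 0.0001
grasp_force: 6.0
```

Emit:
send_rows(moves=[[[0,0,0.04],[0,0,0],-1]])

```text
time_s: 15.97
eef_pos: [0.5266, -0.0572, 0.0821]
ee_rot: [-180.0, -0.0, 0.1]
wrist_force: [-3.2, 1.7, 11.4]
opening: 0.0001
grasp_force: 6.1
```

The plate is level: all three dots read 0.0821 m. On to the tray.

Emit:
send_rows(moves=[[[0,0,-1.0],[0,0,0],-1],[[0,0,-3.0],[0,0,0],0],[[0,0,-3.0],[0,0,0],0],[[0.3,2.0,0],[0,0,0],0],[[0.7,4,0],[0,0,0],0],[[0.7,4,0],[0,0,0],0],[[0.7,4,0],[0,0,0],0],[[0.4,3.4,0],[0,0,0],0],[[0.3,2.0,0],[0,0,0],0],[[0,0,0],[0,0,-6],0],[[0,0,0],[0,0,-7],0],[[0,0,0],[0,0,-7],0]])

```text
time_s: 16.97
eef_pos: [0.5577, -0.2523, 0.1514]
ee_rot: [-180.0, 0.0, 20.3]
wrist_force: [-0.3, 0.3, -0.1]
opening: 0.0428
grasp_force: 0.0
```

Emit:
send_rows(moves=[[[0,0,0],[0,0,-7],0],[[0,0,0],[0,0,-7],0],[[0,0,0],[0,0,-7],0],[[0,0,0],[0,0,-7],0],[[0,0,0],[0,0,-7],0],[[0,0,0],[0,0,-7],0],[[0,0,0],[0,0,-7],0],[[0,0,0],[0,0,-7],0],[[0,0,0],[0,0,-7],0],[[0,0,0],[0,0,-1.5],0],[[0,0,0],[0,0,0],0]])

```text
time_s: 17.88
eef_pos: [0.5579, -0.2515, 0.1516]
ee_rot: [180.0, 0.0, 84.6]
wrist_force: [0.6, -0.5, 0.3]
opening: 0.0425
grasp_force: 0.0
```

```bash
python3 - <<'E'
from h import *
s=sense();print(s["eef_pos"],s["ee_rot"],s["opening"])
c=capture("side");f=c["frame"];u=proj(c,(.5575,-.2513,.03)).astype(int);print(u)
cv2.imwrite("pics/s3.png",cv2.resize(f[u[1]-45:u[1]+30,u[0]-50:u[0]+50],None,fx=7,fy=7,interpolation=cv2.INTER_CUBIC))
for p in((0,39,42),(0,-39,42),(50,39-4,22),(50,-35,22),(-50,35,22)):
    q=R.from_euler('z',-5.5,degrees=True).apply(np.array(p)/1000)+[.5575,-.2513,0];print(p,((proj(c,q)-u+[50,45])*7).round())
E
```

```text
[ 0.55785549 -0.25145807  0.15160672] [1.79987047e+02 8.28568479e-03 8.46230562e+01] 0.042543523211403964
[333 177]
(0, 39, 42) [351. 340.]
(0, -39, 42) [363. 254.]
(50, 35, 22) [250. 363.]
(50, -35, 22) [263. 286.]
(-50, 35, 22) [452. 375.]
```

View pics/s3.png

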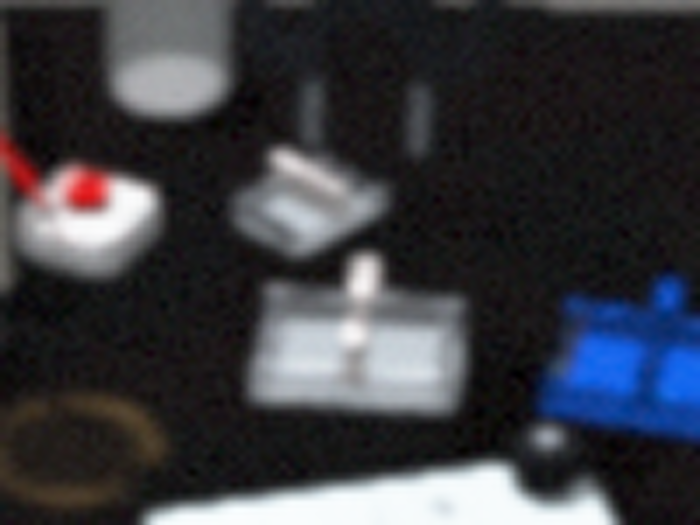

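The side crop shows the comb bar from (352,335) to (365,258), within a pixel or so of the prediction. The open fingers are above it.

Emit:
send_rows(moves=[[[0,0,1.0],[0,0,0],0],[[0,0,2.0],[0,0,0],0],[[0,0,2.5],[0,0,0],0],[[0,0,2.5],[0,0,0],0],[[0,0,1.5],[0,0,0],0],[[0,0,1.0],[0,0,0],0],[[0,0,0.6],[0,0,0],0],[[0,0,0.3],[0,0,0],0],[[0,0,0],[0,0,0],0]])

```text
time_s: 18.68
eef_pos: [0.5579, -0.2516, 0.0371]
ee_rot: [-180.0, -0.0, 84.5]
wrist_force: [0.5, -0.4, -0.2]
opening: 0.0425
grasp_force: 0.0
```

Emit:
send_rows(force=30, moves=[[[0,0,0],[0,0,0],-0.3],[[0,0,0],[0,0,0],-0.5],[[0,0,0],[0,0,0],-0.7],[[0,0,0],[0,0,0],-1],[[0,0,0],[0,0,0],-1],[[0,0,0],[0,0,0],-1]])

```text
time_s: 19.18
eef_pos: [0.5584, -0.2519, 0.0383]
ee_rot: [179.9, 0.1, 84.6]
wrist_force: [0.1, -0.1, 6.1]
opening: 0.0097
grasp_force: 31.3
```

Emit:
send_rows(moves=[[[0,0,-0.3],[0,0,0],-1],[[0,0,-0.7],[0,0,0],-1],[[0,0,-1.5],[0,0,0],-1],[[0,0,-2.0],[0,0,0],-1],[[0,0,-2.5],[0,0,0],-1],[[0,0,-2.5],[0,0,0],-1],[[0,0,-1.5],[0,0,0],-1],[[0,0,-0.8],[0,0,0],-1],[[0,0,0],[0,0,0],-1]])

```text
time_s: 19.93
eef_pos: [0.5586, -0.252, 0.1574]
ee_rot: [179.8, 0.1, 84.6]
wrist_force: [0.9, -0.5, -1.6]
opening: 0.0093
grasp_force: 30.2
```

Emit:
send_rows(moves=[[[1.0,-0.2,0],[0,0,0],-1],[[2.0,-0.35,0],[0,0,0],-1],[[3.0,-0.5,0],[0,0,0],-1],[[3.6,-0.6,0],[0,0,0],-1],[[3.6,-0.6,0],[0,0,0],-1],[[3.6,-0.6,0],[0,0,0],-1],[[3.6,-0.6,0],[0,0,0],-1],[[3.2,-0.6,0],[0,0,0],-1],[[2.3,-0.4,0],[0,0,0],-1],[[1.5,-0.25,0],[0,0,0],-1],[[0.73,-0.15,0],[0,0,0],-1],[[0,0,0],[0,0,-3],-1]])

```text
time_s: 20.93
eef_pos: [0.5344, 0.0355, 0.1537]
ee_rot: [-179.8, -0.0, 87.7]
wrist_force: [-0.1, -0.9, -1.3]
opening: 0.0096
grasp_force: 30.2
```

Emit:
send_rows(moves=[[[0,0,0],[0,0,-5],-1],[[0,0,0],[0,0,-5],-1],[[0,0,0],[0,0,-4],-1],[[0,0,0],[0,0,-1.4],-1],[[0,0,0],[0,0,0],-1],[[0,0,0],[0,0,0],-1]])

```text
time_s: 21.43
eef_pos: [0.5357, 0.033, 0.1546]
ee_rot: [-179.9, -0.0, 102.8]
wrist_force: [-0.1, -0.5, -1.5]
opening: 0.0092
grasp_force: 30.2
```

```bash
python3 - <<'E'
from h import *
s=sense();print(s["eef_pos"],s["ee_rot"],s["opening"],s["wrist_force"])
c=capture("side");f=c["frame"];u=proj(c,(.5366,.0327,.08)).astype(int);print(u)
cv2.imwrite("pics/s4.png",cv2.resize(f[u[1]-70:u[1]+50,u[0]-80:u[0]+80],None,fx=5,fy=5,interpolation=cv2.INTER_CUBIC))
E
```

```text
[0.53567576 0.03298856 0.1545513 ] [-1.79924852e+02 -2.58675103e-02  1.02837581e+02] 0.009167779519459188 [-0.13635878 -0.47491611 -1.53269787]
[343 216]
```

View pics/s4.png

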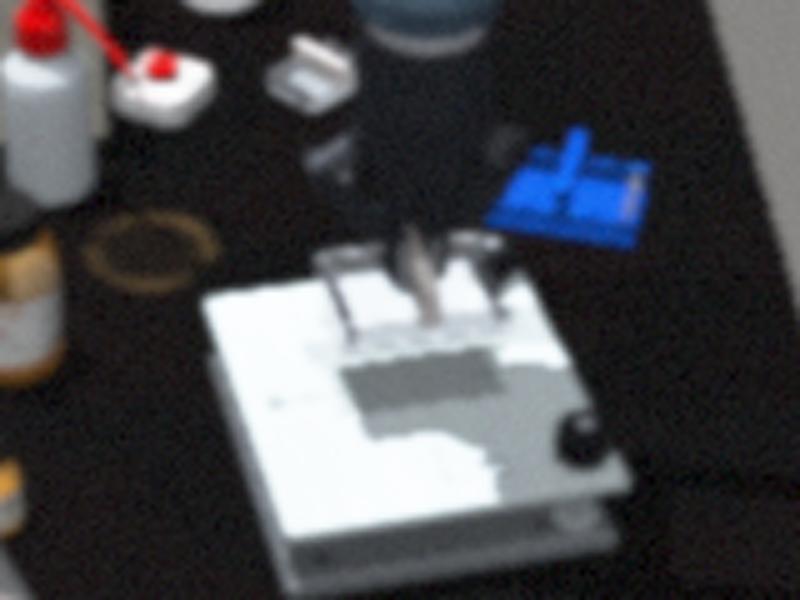

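The tray hangs upright over the plate, its walls at crop (330,260) to (500,310). Now lowering it.

Emit:
send_rows(moves=[[[0,0.1,0.5],[0,0,0],-1],[[0,0,1.0],[0,0,0],-1],[[0,0,1.2],[0,0,0],-1],[[0,0,1.0],[0,0,0],-1],[[0,0,0.7],[0,0,0],-1],[[0,0,0.4],[0,0,0],-1],[[0,0,0.2],[0,0,0],-1],[[0,0,0.1],[0,0,0],-1],[[0,0,0.1],[0,0,0],-1],[[0,0,0],[0,0,0],-1]])

```text
time_s: 22.32
eef_pos: [0.5374, 0.0333, 0.1035]
ee_rot: [180.0, 0.0, 103.0]
wrist_force: [0.4, -0.3, -2.6]
opening: 0.0096
grasp_force: 30.2
```

Emit:
send_rows(moves=[[[0,0,0.1],[0,0,0],-1],[[0,0,0.1],[0,0,0],-1],[[0,0,0.1],[0,0,0],-1]])

```text
time_s: 22.57
eef_pos: [0.5373, 0.0334, 0.1004]
ee_rot: [180.0, 0.0, 103.0]
wrist_force: [0.4, 0.3, -1.5]
opening: 0.0094
grasp_force: 30.2
```

Emit:
send_rows(moves=[[[0,0,0.05],[0,0,0],-1]])

```text
time_s: 22.65
eef_pos: [0.5371, 0.0334, 0.0997]
ee_rot: [180.0, 0.0, 103.0]
wrist_force: [0.1, -0.1, -2.6]
opening: 0.0092
grasp_force: 30.2
```

Emit:
send_rows(moves=[[[0,0,0.08],[0,0,0],-1],[[0,0,0.05],[0,0,0],-1]])

```text
time_s: 22.82
eef_pos: [0.5371, 0.0334, 0.0984]
ee_rot: [-180.0, -0.0, 103.0]
wrist_force: [0.9, -0.4, -0.5]
opening: 0.0097
grasp_force: 30.3
```

Emit:
send_rows(moves=[[[0,0,0.05],[0,0,0],-1]])

```text
time_s: 22.9
eef_pos: [0.5371, 0.0334, 0.0983]
ee_rot: [180.0, 0.0, 103.0]
wrist_force: [-3.0, 0.4, 6.8]
opening: 0.0099
grasp_force: 31.4
```

Emit:
send_rows(moves=[[[0,0,0.03],[0,0,0],-1]])

```text
time_s: 22.98
eef_pos: [0.5371, 0.0334, 0.0983]
ee_rot: [180.0, 0.0, 103.0]
wrist_force: [-3.6, 0.3, 6.5]
opening: 0.0097
grasp_force: 31.5
```

Emit:
send_rows(moves=[[[0,0,0],[0,0,0],-0.6],[[0,0,0],[0,0,0],-0.4],[[0,0,0],[0,0,0],-0.2],[[0,0,0],[0,0,0],-0.1],[[0,0,0],[0,0,0],-0.1],[[0,0,-0.4],[0,0,0],-0.1],[[0,0,-1.0],[0,0,0],-0.1],[[0,0,-2.0],[0,0,0],-0.1],[[0,0,-3.0],[0,0,0],-0.1],[[0,0,-3.0],[0,0,0],-0.1],[[0,0,-2.0],[0,0,0],-0.1]])

```text
time_s: 23.9
eef_pos: [0.5381, 0.0333, 0.2155]
ee_rot: [179.8, 0.1, 103.0]
wrist_force: [0.2, 1.3, -0.1]
opening: 0.038
grasp_force: 0.0
```

Emit:
send_rows(moves=[[[-3,-2,-1],[0,0,0],-0.1],[[-3,-2,-1],[0,0,0],-0.1],[[-3,-2,-1],[0,0,0],-0.1],[[-3,-2,-1],[0,0,0],-0.1],[[-3,-2,-1],[0,0,0],-0.1],[[-3,-2,0],[0,0,0],-0.1],[[-3,-2,0],[0,0,0],-0.1],[[0,0,0],[0,0,0],-0.1],[[0,0,0],[0,0,0],-0.1]])

```text
time_s: 24.65
eef_pos: [0.4472, -0.2044, 0.2625]
ee_rot: [180.0, 0.0, 102.7]
wrist_force: [0.2, 1.1, 1.0]
opening: 0.0384
grasp_force: 0.0
```

```bash
python3 - <<'E'
from h import *
s=sense();print(s["eef_pos"],s["wrist_force"])
c=capture("top");f=c["frame"]
cv2.imwrite("pics/t5.png",cv2.resize(f[100:300,210:450],None,fx=3,fy=3,interpolation=cv2.INTER_CUBIC))
a=R.from_euler('z',13,degrees=True)
for p in((50,35,22),(50,-35,22),(-50,-35,22),(-50,35,22),(0,39,42),(0,-39,42)):
    print(p,((proj(c,a.apply(np.array(p)/1000)+[.5366,.0327,.06])-[210,100])*3).round())
E
```

```text
[ 0.44716878 -0.20442461  0.26249857] [0.1776483  1.09371146 1.01846667]
(50, 35, 22) [158. 321.]
(50, -35, 22) [233. 303.]
(-50, -35, 22) [258. 409.]
(-50, 35, 22) [183. 427.]
(0, 39, 42) [163. 372.]
(0, -39, 42) [249. 351.]
```

View pics/t5.png

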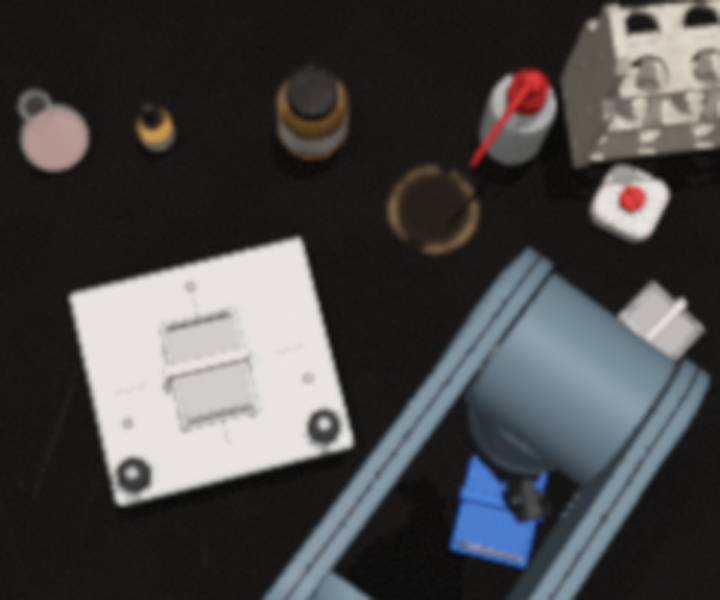

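The tray stands upright in the middle of the plate, its rim from (165,325) to (257,408), a few crop pixels at most from the prediction. The scribed lines point at it, the bottles and flask are undisturbed, and the arm is clear.

```bash
python3 -c "
from cell import *;print(sign_off())"
```

```text
the job is handed in; nothing more can be done
None
```

The job is handed in at about 25 s: after the screw turns the left and right dots read the same height as the rear dot to within 0.1 mm, the tray stands upright in the middle of the plate, and the flask and both bottles were left untouched.

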